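# Turn out a small loaf and hold the contact thermometer on its ring mark

### The arm

A 6-joint arm with a two-finger parallel gripper is mounted at the origin on the work surface. World frame = base frame: x ahead of the robot, y to its left, z up, the work surface at z = 0. Lengths are in mm, angles in degrees, forces in N, time in s.
With the tool pointing down it reaches from about 250 to 800 mm from the base axis. Payload 8.5 kg.
Tool frame: the origin (TCP) lies midway between the tips of the shut fingers; the grasp point (between the pads) lies 19 mm behind it (robot.tcp_to_grasp is the z of the grasp point in the tool frame, in mm); z points along the fingers, y is the line along which they close (so a half turn about z gives the same grasp; the last joint's range is limited). The gripper opens to 85 mm and grips with 20 to 120 N. Pads are 22 mm wide; open, the fingers measure 114 mm over their backs; the gripper's body (76 mm by 85 mm) begins 54 mm behind the grasp point. The pads swing forward as they close: fully open they stand 13 mm farther back than shut.
Start: joints at [-71.333, 13.648, -0.773, 75.585, 0, 90], TCP at [168.018, -497.338, 201.576] pointing down, gripper open.
Joint ranges: [-152.45, 152.45], [-59.26, 108.67], [-65.41, 83.53], [-104.44, 129.93], [-82.83, 76.93], [-180, 180]. Speed limits (degrees/s): [127.2, 127.2, 159.86, 180, 180, 180].

### API

Orientations are given as a 3x3 rotation matrix whose columns are the frame's x, y, z axes.
In Python, from bench import robot gives the robot as it stands. The module is installed in compiled form; this text tells all that it offers.
- The arm moves only by the shell command python3 -m handwheel 'ROWS' [OPENING] [FORCE]. ROWS is JSON, a list of rows, each a list of 6 numbers: the shift along the tool's x, y, z in units of 2.5 cm (1.0 is 2.5 cm), then the turn, a rotation vector about the tool's x, y, z in units of 5 degrees (1.0 is 5 degrees). In form: [[dx, dy, dz, wx, wy, wz], ...]. A call has 1 to 12 rows; each row shifts and turns the commanded pose from where the row before left it, along the tool's axes as they then stand; what a row does not reach is not made up. A row lasts 1/10 s, in which the tool goes at most 50 mm and 8.59 degrees, less where a joint would pass 70% of its speed; a pose out of reach is approached as far as the arm can. A call with a number of a shift or a turn outside -1 to 1 is refused whole. A call with a gripper value outside its range is refused whole. OPENING is the opening, from 0 (shut) to 1 (fully open), set as the call begins (- or left out, the last holds). The fingers move at their own pace and stop on an object; FORCE is the grip in N (left out, the last holds). Time passes only in rows, so rows that do not move let the fingers close. It gives the time, the measured TCP pose, the force, the opening and the grip force at its end, in the units of the state.
- robot.get_obs(): the state, without advancing time (a new reading comes with each control period).
- robot.get_image(name): name is "side" or "top" or "wrist"; returns the picture (480x640x3 uint8, blue, green, red); there is no depth.
- robot.camera_info(name): a dict with "fx", "fy", "cx", "cy" (pixels), "k1" (the pictures are not rectified: a ray, as slopes to the right and down, at radius r is drawn at 1 + k1 r^2 times it, then the intrinsics apply), "R" (3x3) and "t" (3): a world point X has camera coordinates R X + t. Camera axes: x right, y down, z forward; pixel columns grow to the right and rows downward; lengths in mm; the calibration is good to about 2 mm. A picture is of the moment at which its call begins: read the wrist's pose just before it. camera_info takes no time and is no camera call; for the wrist camera it gives the pose at the moment of the call.
- robot.finish_job(): hands the job in; it is judged then, once.
The state is a dict: "t": time; "joints": joint angles; "joint_vel": joint speeds; "joint_torque": joint torques, N m; "tool_pos": TCP position; "ee_rot": TCP orientation; "ft_force": force on the tool from outside, world axes, zero at the start; "ft_torque": the same for the moment, N m; "width": finger opening in mm; "grip_force": force on a finger pad.
Only numpy, scipy, OpenCV 4.12 (cv2) and the standard library are available. Lean on these libraries where they do the work, as an engineer would, in place of code of your own. Each camera call takes 0.05 s, during which the arm holds its last target. There are 200 camera calls.

### The job

Lift the small loaf that has a round ring baked into its top out of the two-loaf baking mould and set it down flat, right way up, in the middle of the white cutting board. Then take the spring-tipped thermometer probe out of its stand, hold it upright with its tip inside that ring, and press lightly, so that the spring tip is about half way in and not at its stop. Finish while still holding the probe there like that; leave the other loaf, the knife and everything else on the counter where they are.

Things in the scene. Friction and masses are not known exactly. Their poses are not given: they have to be found in the camera images.
- loaf: The marked loaf: brown crusty block, 100 (x) by 54 (y) by 60 mm high, rounded edges, about 160 g, firm. Origin at the centre of its underside, z up. On its flat top a raised dark ring, 24 mm inside diameter, is baked near the +x end; two pale cuts cross the other end. It starts in one of the two cavities of the mould, with its x axis along the mould's x axis, and stands 38 mm proud of the mould.
- spot (a point): Centre of the ring on the marked loaf's top: 22 mm from the loaf's centre towards its +x end, 60 mm above its underside.
- plain_loaf: The other loaf, of the same size and crust but with four pale cuts across the top and no ring; it fills the mould's other cavity. Leave it.
- mould: Fixed dark steel baking mould, 290 (x) by 90 (y) by 30 mm high, with a wire handle at each end that reaches 169 mm from the centre. Origin at the centre of its underside. Two cavities 22 mm deep (floors 8 mm above the underside), one centred 68 mm along +x, the other 68 mm along -x; about 1.5 mm play all round each loaf.
- board: Fixed white cutting board, 220 (x) by 260 (y) by 15 mm thick; origin at the centre of its underside. The knife lies on it, along its +x edge.
- knife: Bread knife with a blue handle, 225 mm long along its y, up to 24 mm wide and 16 mm high, lying on the board 92 mm from the board's centre towards +x. Leave it.
- stand: Fixed grey block, 80 by 80 by 60 mm high, origin at the centre of its underside; a vertical hole, 21 mm in diameter, through its middle holds the probe. The stand is on one side of the board (left or right), the mould on the other.
- probe: Thermometer probe of 135 g, standing upright in the stand, z up along its axis. Origin at the centre of the underside of its round guard (40 mm diameter, 6 mm thick), which rests on the stand's top. Above the guard is a white block handle, 34 mm (x) by 26 mm (y), from 6 to 90 mm above the origin; below it a steel stem, 14 mm in diameter, 30 mm long, and out of this the 8 mm spring tip.
- probe_tip (a point): End of the probe's spring tip, 53 mm below the probe's origin on its axis when the tip is fully out.
- plunger (a joint): How far the spring tip is pushed into the stem, in m: 0 is fully out, 0.012 is at its stop. The spring is soft: it begins to move at about 1 N and needs about 0.3 N more for each mm, so half way in (6 mm) is about 2.9 N and the stop about 4.6 N.
- shaker: Glass jar with a steel cap, 52 mm diameter, 110 mm high, beyond the board. Leave it.
- bowl: White bowl, 110 mm across, 50 mm high, beyond the board. Leave it.
- cutter: Steel ring cutter, 68 mm diameter, 40 mm high, beyond the board. Leave it.
Not all that is in view belongs to the job. What is shaped like the loaf but purple is not meant.

How it is judged (in metres and radians):
On the way, in this order (a step that is already met when the one before it is completed fails the run):
1. the ring-marked loaf is held by the fingers, clear above the mould (z of loaf in the frame of mould above 0.035 m and contact force between the fingers and loaf above 1 N), for 0.1 s.
2. the loaf stands flat and let go in the middle of the board (x of loaf in the frame of board between -0.06 and 0.06 m and y of loaf in the frame of board between -0.09 and 0.09 m and z of loaf in the frame of board between 0.011 and 0.019 m and angle between loaf's own z axis and vertical below 0.1 rad and contact force between the fingers and loaf below 0.1 N and linear speed of loaf below 0.02 m/s), for 0.2 s.
3. the probe is held by the fingers, upright, its tip clear above the stand (z of probe_tip in the frame of stand above 0.063 m and contact force between the fingers and probe above 1 N and angle between probe's own z axis and vertical below 0.2 rad), for 0.1 s.
At the end, for the whole second after the job is handed in: Program ends holding the probe: within 0.14 rad of upright, still, out of its stand, tip within 12 mm of the ring's centre, spring 2-10.5 mm in at 1.4-5 N; loaf flat (0.1 rad) on the board, not touched by the fingers, within 60 mm (board x) and 90 mm (board y) of its centre (all of step 2 and horizontal distance between probe_tip and spot below 0.012 m and distance between probe_tip and spot below 0.014 m and angle between probe's own z axis and vertical below 0.14 rad and contact force between probe and loaf between 1.4 and 5 N and value of joint plunger between 0.002 and 0.0105 m and contact force between the fingers and probe above 1 N and contact force between probe and stand below 0.05 N and linear speed of probe below 0.02 m/s); the arm keeps its last pose, push and grip.
It fails at once if the probe is pushed hard on the loaf (over 15 N) (contact force between probe and loaf above 15 N).
It fails at once if the other loaf, the knife, the jar, bowl or cutter is shifted by more than 20 mm (distance of any of plain_loaf, knife, shaker, bowl, cutter from where it was at the start of the episode above 0.02 m).
It also fails if it takes over 54 s, if anything falls off the work surface, if the arm or the gripper's body presses on something with over 40 N, if the wrist force passes 120 N, or if a joint passes its speed limit or range.

## Working session

There is one attempt and no reset: what is moved stays moved. The work goes in short steps, Python scripts to look and compute and a shell command to move; the robot and the scene stay as the last step left them, time stands still between calls to the robot, and variables do not carry over. Pictures are saved under pics/ and viewed, at most 10 in all, crops included, and the job is handed in when it is done.

```bash
mkdir -p pics; cat > h.py <<'E'
import numpy as np, cv2
from bench import robot
def ray(ci,u,v):
    x=np.array([(u-ci["cx"])/ci["fx"],(v-ci["cy"])/ci["fy"]]);s=x.copy()
    for _ in range(20): s=x/(1+ci["k1"]*(s@s))
    R=np.array(ci["R"]);t=np.array(ci["t"])
    return -R.T@t, R.T@np.array([s[0],s[1],1])
def onplane(ci,u,v,z):
    o,d=ray(ci,u,v); return o+d*(z-o[2])/d[2]
def proj(ci,X):
    c=np.array(ci["R"])@np.array(X)+np.array(ci["t"]);s=c[:2]/c[2];s=s*(1+ci["k1"]*(s@s))
    return ci["fx"]*s[0]+ci["cx"],ci["fy"]*s[1]+ci["cy"]
E
python3 - <<'E'
from h import *
for n in("top","side"):
    ci=robot.camera_info(n); im=robot.get_image(n); cv2.imwrite(f"pics/{n}0.png",im)
    print(n,ci["fx"],ci["k1"],-np.array(ci["R"]).T@np.array(ci["t"]))
o=robot.get_obs();print(o["t"],o["tool_pos"],np.round(o["ee_rot"],3),o["width"],o["ft_force"])
E
```

```text
top 604.5721994431188 0.003945523090440323 [ 267.56155272  -46.10060398 1671.89486357]
side 531.1553741683955 0.044293505626072247 [  361.20395881 -1166.86944352   923.94111343]
0.1 [ 167.92135897 -496.99512626  201.02488977] [[ 0.947  0.32  -0.   ]
 [ 0.32  -0.947  0.001]
 [-0.    -0.001 -1.   ]] 85.68744100017352 [ 1.23440336 -0.57641445  0.19951085]
```

View pics/top0.png

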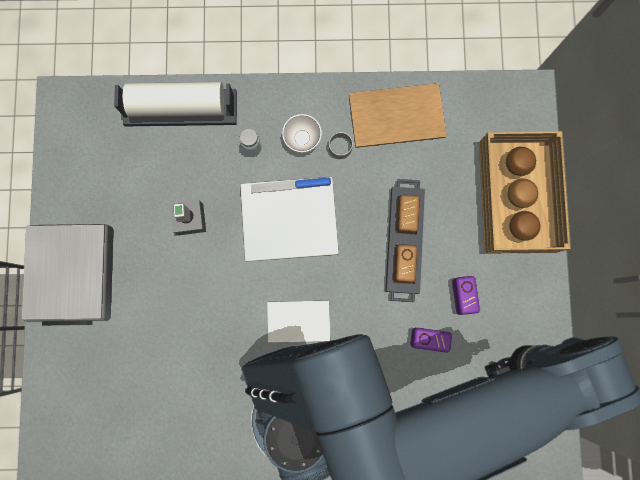

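View pics/side0.png

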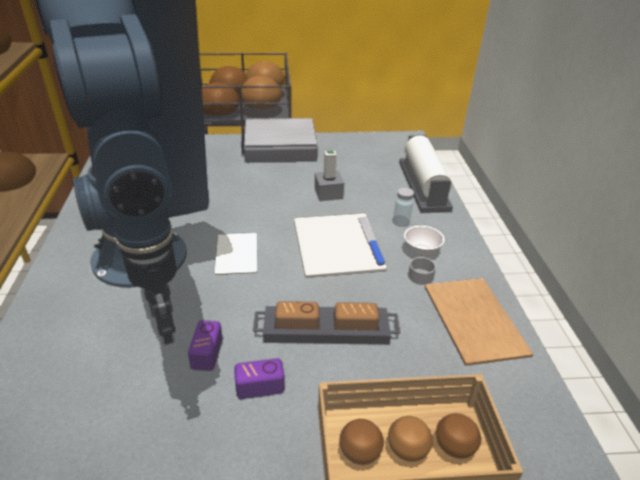

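Candidates in the top picture:
- ringed brown loaf in the mould at (406,263)
- plain loaf with four cuts at (408,214)
- purple loaf shapes at (467,295) and (431,340)
- buns at (523,160–225)

By the description I choose the one at (406,263), with the ring at about (407,254). The probe is in the stand at (188,217), the board is at (290,219), and the knife is on its far edge. The side picture agrees: ring loaf at (298,315), probe at (330,170). Next I check the choice in a close crop and measure.

```bash
python3 - <<'E'
from h import *
im=cv2.imread("pics/top0.png"); ci=robot.camera_info("top")
a=cv2.resize(im[170:310,375:485],None,fx=4,fy=4,interpolation=cv2.INTER_CUBIC)
b=cv2.resize(im[180:250,150:240],None,fx=4,fy=4,interpolation=cv2.INTER_CUBIC)
c=np.zeros((560,800,3),np.uint8);c[:,:440]=a;c[:280,440:800]=b;cv2.imwrite("pics/crop.png",c)
hsv=cv2.cvtColor(im,cv2.COLOR_BGR2HSV)
def blobs(m,x0,x1,y0,y1,z,nm,amin=20):
    k=np.zeros_like(m);k[y0:y1,x0:x1]=m[y0:y1,x0:x1]
    cs,_=cv2.findContours(k,cv2.RETR_EXTERNAL,cv2.CHAIN_APPROX_NONE)
    for q in cs:
        if cv2.contourArea(q)<amin: continue
        w=np.float32([onplane(ci,u,v,z)[:2] for u,v in q[:,0]])
        r=cv2.minAreaRect(w);print(nm,q[:,0].mean(0).round(),np.round(r[0],1),np.round(r[1],1),round(r[2],1))
blobs(cv2.inRange(hsv,(5,80,70),(25,255,255)),385,425,180,300,68,"loaf")
blobs(cv2.inRange(hsv,(0,0,0),(179,110,105)),380,430,175,305,30,"mould",500)
blobs(cv2.inRange(hsv,(0,0,215),(179,30,255)),235,345,170,265,15,"board",1000)
blobs(cv2.inRange(hsv,(95,120,60),(125,255,255)),240,345,170,265,25,"knifeh")
blobs(cv2.inRange(hsv,(0,0,0),(179,255,95)),165,210,195,240,60,"stand",100)
blobs(cv2.inRange(hsv,(50,60,50),(90,255,255)),165,210,195,240,150,"green",4)
E
```

```text
loaf [406. 263.] [ 412.6 -291.1] [52.6 99. ] 84.9
loaf [408. 213.] [ 547.3 -302.7] [53.2 99.3] 85.2
mould [404. 241.] [ 481.  -293.4] [ 97.3 337.6] 85.3
board [287. 217.] [546.3  21.7] [216.2 256.2] 3.4
knifeh [313. 182.] [645.  -46.6] [20.7 95.5] 5.0
stand [185. 216.] [547.2 298.4] [34.4 42.1] 54.7
stand [195. 224.] [526.3 271.2] [ 63.5 111.3] 50.5
green [178. 210.] [550.2 299.3] [18.6 15.4] 0.9
```

View pics/crop.png

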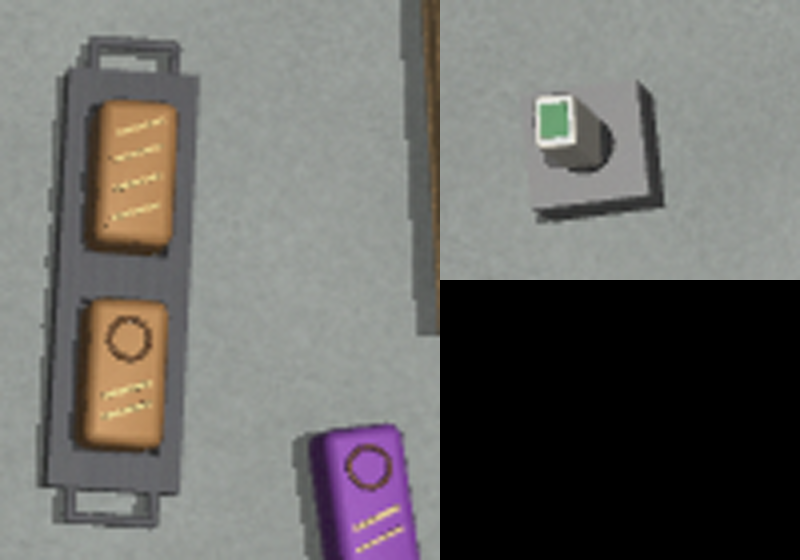

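The crop confirms it: the lower brown loaf has the ring at crop (129,339), two cuts below it, and it sits in the mould's near cavity. The probe handle's top is at crop (555,122), with its long side along world x. Next I turn and move over the loaf.

```bash
python3 -m handwheel '[[0,0,0,0,0,0.95],[0,0,0,0,0,0.95],[0,0,0,0,0,0.95],[0,0,0,0,0,0.95],[0,0,0,0,0,0.95]]' 1 && python3 -m handwheel '[[0.5,-0.5,0,0,0,0],[0.9,-0.9,0,0,0,0],[0.9,-0.9,0,0,0,0],[0.9,-0.9,0,0,0,0],[0.9,-0.9,0,0,0,0],[0.9,-0.9,0,0,0,0],[0.9,-0.9,0,0,0,0],[0.9,-0.9,0,0,0,0],[0.9,-0.9,0,0,0,0],[0.9,-0.9,0,0,0,0],[0.4,-0.4,0,0,0,0],[0,0,0,0,0,0]]'
cat >> h.py <<'E'
def goto(p,yaw=None):
    o=robot.get_obs();R=np.array(o["ee_rot"]);d=R.T@(np.array(p)-o["tool_pos"])/25
    y=np.degrees(np.arctan2(R[1,0],R[0,0]))
    print("t",round(o["t"],2),"tcp",np.round(o["tool_pos"],1),"yaw",round(y,2),"z",R[:,2].round(3),"units",d.round(2),"turn",None if yaw is None else round((y-yaw)/5,2))
E
python3 - <<'E'
from h import *
goto([412.6,-291.1,200],-5); ci=robot.camera_info("wrist"); im=robot.get_image("wrist"); cv2.imwrite("pics/w1.png",im)
np.save("w1.npy",ci,allow_pickle=True)
print(proj(ci,[412.6,-291.1,68]),proj(ci,[434.5,-293,68]))
E
```

```text
t: 0.6
tool_pos: [167.9, -497.1, 201.2]
ee_rot: [[0.996, -0.092, -0.0], [-0.092, -0.996, 0.001], [-0.0, -0.001, -1.0]]
ft_force: [-0.4, 0.2, -0.5]
width: 85.2
grip_force: 0.0
t: 1.8
tool_pos: [412.9, -292.1, 201.2]
ee_rot: [[0.996, -0.086, -0.001], [-0.086, -0.996, 0.001], [-0.001, -0.0, -1.0]]
ft_force: [-0.2, 0.3, -0.3]
width: 85.3
grip_force: 0.0
t 1.8 tcp [ 412.9 -292.1  201.2] yaw -4.94 z [-0.001  0.001 -1.   ] units [-0.02 -0.04  0.05] turn 0.01
(np.float64(315.410830801779), np.float64(216.15757045418735)) (np.float64(315.38706922598675), np.float64(187.06352784011145))
```

View pics/w1.png

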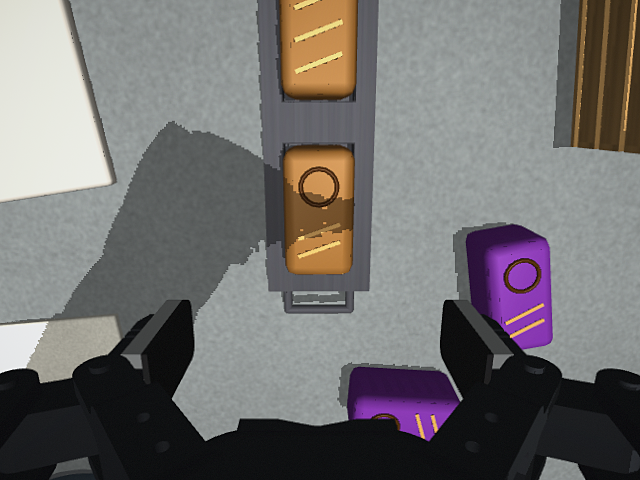

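The wrist view shows the ring at (319,187) and loaf edges at columns 284–354, so the loaf is about 2 mm further to −y than measured. I shift by that much and descend.

```bash
python3 -m handwheel '[[0,0.05,0.6,0,0,0],[0,0,0.9,0,0,0],[0,0,0.9,0,0,0],[0,0,0.9,0,0,0],[0,0,0.9,0,0,0],[0,0,0.9,0,0,0],[0,0,0.8,0,0,0],[0,0,0.5,0,0,0],[0,0,0.2,0,0,0],[0,0,0,0,0,0]]' 1 && python3 -m handwheel '[[0,0,0,0,0,0],[0,0,0,0,0,0],[0,0,0,0,0,0],[0,0,0,0,0,0],[0,0,0,0,0,0],[0,0,0,0,0,0],[0,0,0,0,0,0],[0,0,0,0,0,0]]' 0 30
```

```text
t: 2.85
tool_pos: [410.9, -294.8, 36.2]
ee_rot: [[0.996, -0.09, -0.001], [-0.09, -0.996, 0.001], [-0.001, -0.001, -1.0]]
ft_force: [0.2, 0.3, -1.0]
width: 85.1
grip_force: 0.0
t: 3.65
tool_pos: [412.9, -293.6, 38.3]
ee_rot: [[0.996, -0.088, 0.003], [-0.088, -0.996, 0.001], [0.003, -0.001, -1.0]]
ft_force: [-0.6, 8.6, 19.6]
width: -0.4
grip_force: 9.7
```

```bash
python3 - <<'E'
from h import *
goto([412.6,-293.5,35]); print(robot.get_obs()["width"],robot.get_obs()["grip_force"])
a=robot.get_image("wrist"); b=robot.get_image("side")[250:400,200:450]
c=np.zeros((480,800,3),np.uint8);c[:300,:400]=cv2.resize(a,(400,300));c[:240,400:800]=cv2.resize(b,(400,240))
cv2.imwrite("pics/w2.png",c)
E
```

```text
t 3.65 tcp [ 412.9 -293.6   38.3] yaw -5.02 z [ 0.003  0.001 -1.   ] units [-0.01 -0.    0.13] turn None
-0.43259464491098854 9.715063338226173
```

View pics/w2.png

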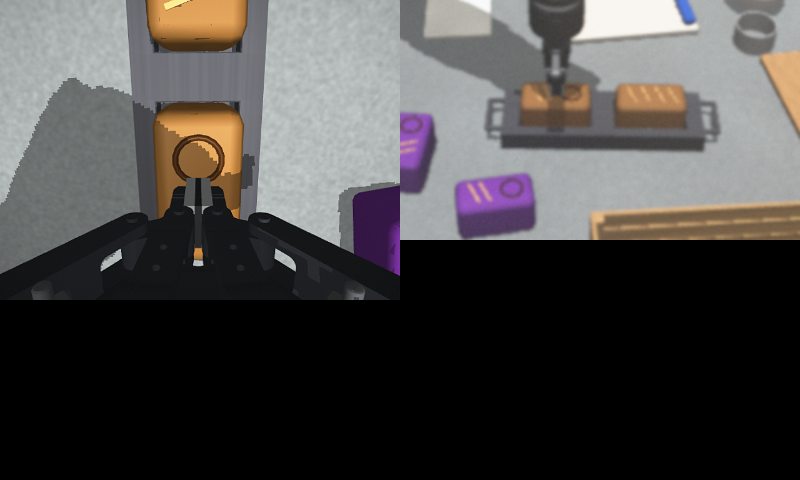

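The fingers shut fully and appear to rest in the middle of the loaf's top, just behind the ring (small picture (198,180), ring at (198,159)). That doesn't fit the reported height, so I check the geometry numerically.

```bash
python3 - <<'E'
from h import *
ci=robot.camera_info("wrist");o=robot.get_obs();p=np.array(o["tool_pos"])
C=-np.array(ci["R"]).T@np.array(ci["t"]);print("cam-tcp",(np.array(o["ee_rot"]).T@(C-p)).round(1),ci["fx"],robot.tcp_to_grasp, np.round(np.array(ci["R"])@o["ee_rot"],2).tolist())
print("tcp px",proj(ci,p),"TCP+30z",proj(ci,p+[0,0,30]))
for z in(38,68,98): print(z,[np.round(proj(ci,[434.5,y,z]),0) for y in(-322.5,-295.5,-268.5)])
for n in("side","top"):
  c2=robot.camera_info(n);print(n,np.round(proj(c2,p)),np.round(proj(c2,p+[0,0,30])),np.round(proj(c2,[434.5,-295,68])))
E
```

```text
cam-tcp [ 6.840e+01  1.000e-01 -1.718e+02] 415.6366367843303 -18.700000000000003 [[-0.0, 1.0, -0.0], [-0.96, -0.0, -0.27], [-0.27, -0.0, 0.96]]
tcp px (np.float64(316.6440470765283), np.float64(281.6734015880057)) TCP+30z (np.float64(316.54430532130647), np.float64(311.3805427081862))
38 [array([379., 229.]), array([317., 234.]), array([254., 240.])]
68 [array([392., 250.]), array([316., 256.]), array([242., 262.])]
98 [array([409., 280.]), array([316., 288.]), array([224., 295.])]
side [298. 316.] [298. 307.] [307. 307.]
top [405. 264.] [407. 263.] [407. 255.]
```

```bash
python3 -m handwheel '[[0,0,-0.2,0,0,0],[0,0,-0.2,0,0,0],[0,0,0,0,0,0]]' && python3 -m handwheel '[[0,0,-0.3,0,0,0],[0,0,-0.3,0,0,0],[0,0,-0.3,0,0,0],[0,0,-0.3,0,0,0],[0,0,0,0,0,0]]'; python3 - <<'E'
from h import *
ci=robot.camera_info("wrist");p=np.array(robot.get_obs()["tool_pos"])
a=robot.get_image("wrist"); b=robot.get_image("side")[250:360,220:420]
print("tcp",proj(ci,p),"ring",proj(ci,[434.5,-295.5,68]))
c=np.zeros((480,800,3),np.uint8);c[:300,:400]=cv2.resize(a,(400,300));c[:220,400:800]=cv2.resize(b,(400,220))
cv2.imwrite("pics/w3.png",c[:300])
E
```

```text
t: 4.05
tool_pos: [412.3, -294.8, 47.3]
ee_rot: [[0.996, -0.089, 0.001], [-0.089, -0.996, -0.001], [0.001, 0.001, -1.0]]
ft_force: [0.0, 1.2, 0.0]
width: 0.2
grip_force: 0.0
t: 4.55
tool_pos: [412.6, -294.9, 77.8]
ee_rot: [[0.996, -0.089, 0.001], [-0.089, -0.996, -0.001], [0.002, 0.001, -1.0]]
ft_force: [-0.4, 0.5, 0.8]
width: -0.1
grip_force: 0.0
tcp (np.float64(316.65558429289626), np.float64(281.6305363096699)) ring (np.float64(313.69021601401016), np.float64(228.21385844501575))
```

View pics/w3.png

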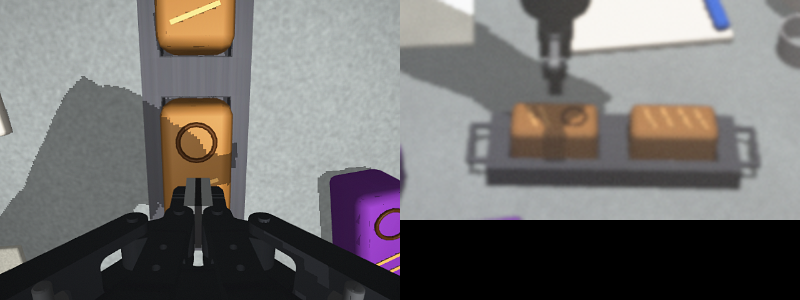

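This shows the loaf unmoved (ring at small picture (196,142), where predicted). In the side view the tip appears at (297,296), while the reported TCP projects to about row 304. The real fingertips are therefore about 27 mm behind the reported TCP, which explains closing above the loaf. I allow for it: open, then go 27 mm deeper.

```bash
python3 -m handwheel '[[0,0,0,0,0,0],[0,0,0,0,0,0],[0,0,0,0,0,0],[0,0,0,0,0,0],[0,0,0,0,0,0],[0,0,0,0,0,0]]' 1 && python3 -m handwheel '[[0,0,0.5,0,0,0],[0,0,0.5,0,0,0],[0,0,0.5,0,0,0],[0,0,0.5,0,0,0],[0,0,0.4,0,0,0],[0,0,0.3,0,0,0],[0,0,0,0,0,0]]' && python3 -m handwheel '[[0,0,0,0,0,0],[0,0,0,0,0,0],[0,0,0,0,0,0],[0,0,0,0,0,0],[0,0,0,0,0,0],[0,0,0,0,0,0],[0,0,0,0,0,0]]' 0 40
```

```text
t: 5.25
tool_pos: [412.0, -294.4, 76.6]
ee_rot: [[0.996, -0.089, -0.0], [-0.089, -0.996, 0.0], [-0.0, -0.0, -1.0]]
ft_force: [-0.5, 0.5, 0.6]
width: 85.2
grip_force: 0.0
t: 5.95
tool_pos: [411.5, -294.0, 8.2]
ee_rot: [[0.996, -0.089, -0.001], [-0.089, -0.996, 0.001], [-0.001, -0.001, -1.0]]
ft_force: [-0.5, -0.1, -1.2]
width: 85.5
grip_force: 0.0
t: 6.65
tool_pos: [412.4, -294.7, 9.8]
ee_rot: [[0.996, -0.089, 0.001], [-0.089, -0.996, -0.001], [0.001, 0.0, -1.0]]
ft_force: [-0.2, 0.9, 4.6]
width: 53.4
grip_force: 43.0
```

```bash
python3 -m handwheel '[[0,0,-0.2,0,0,0],[0,0,-0.4,0,0,0],[0,0,-0.6,0,0,0],[0,0,-0.6,0,0,0],[0,0,-0.6,0,0,0],[0,0,-0.6,0,0,0],[0,0,-0.6,0,0,0],[0,0,0,0,0,0],[0,0,0,0,0,0]]'; python3 -c "
from h import *
goto([540,20,100],0)
im=robot.get_image('side');h=cv2.cvtColor(im,cv2.COLOR_BGR2HSV)
m=cv2.inRange(h,(5,100,60),(20,255,255))[200:345,250:420];cs,_=cv2.findContours(m,0,1)
print([cv2.boundingRect(c) for c in cs if cv2.contourArea(c)>100])"
```

```text
t: 7.55
tool_pos: [412.0, -294.4, 99.3]
ee_rot: [[0.996, -0.089, 0.0], [-0.089, -0.996, -0.0], [0.0, 0.0, -1.0]]
ft_force: [-0.6, -0.5, -2.8]
width: 53.3
grip_force: 42.5
t 7.55 tcp [ 412.  -294.4   99.3] yaw -5.08 z [ 0. -0. -1.] units [  3.98 -12.98  -0.03] turn -1.02
[(85, 103, 43, 25), (54, 75, 15, 17), (25, 74, 16, 23)]
```

```bash
python3 -m handwheel '[[0.1,-0.4,0,0,0,0],[0.3,-0.8,0,0,0,0],[0.3,-1,0,0,0,0],[0.3,-1,0,0,0,0],[0.3,-1,0,0,0,0],[0.3,-1,0,0,0,0],[0.3,-1,0,0,0,0],[0.3,-1,0,0,0,0],[0.3,-1,0,0,0,0],[0.3,-1,0,0,0,0],[0.3,-1,0,0,0,0],[0.3,-1,0,0,0,0]]' && python3 -m handwheel '[[0.3,-1,0,0,0,0],[0.2,-0.5,0,0,0,0],[0.1,-0.3,0,0,0,0],[0,0,0,0,0,0],[0,0,0,0,0,0]]'; python3 -c "
from h import *
goto([540,20,20])"
```

```text
t: 8.8
tool_pos: [520.3, -32.0, 98.4]
ee_rot: [[0.998, -0.067, -0.001], [-0.067, -0.998, 0.01], [-0.002, -0.01, -1.0]]
ft_force: [0.4, 0.6, -2.2]
width: 53.8
grip_force: 42.6
t: 9.3
tool_pos: [537.0, -12.5, 99.7]
ee_rot: [[0.999, -0.039, 0.0], [-0.039, -0.999, 0.027], [-0.001, -0.027, -1.0]]
ft_force: [-0.2, 0.5, -2.2]
width: 53.3
grip_force: 42.6
t 9.3 tcp [537.  -12.5  99.7] yaw -2.26 z [ 0.     0.027 -1.   ] units [ 0.07 -1.22  3.22] turn None
```

```bash
python3 -m handwheel '[[0,0,0,0,0,0],[0,0,0,0,0,0],[0,0,0,0,0,0]]'; python3 -c "
from h import *
goto([540,20,20]);o=robot.get_obs();print(np.round(o['joints'],2),np.round(o['joint_torque'],1))"
```

```text
t: 9.6
tool_pos: [537.1, -12.2, 99.9]
ee_rot: [[0.999, -0.039, 0.001], [-0.039, -0.999, 0.027], [-0.0, -0.027, -1.0]]
ft_force: [-0.4, -0.2, -1.7]
width: 53.2
grip_force: 42.6
t 9.6 tcp [537.1 -12.2  99.9] yaw -2.23 z [ 0.001  0.027 -1.   ] units [ 0.07 -1.2   3.23] turn None
[ -2.28  17.91 -10.21  61.89   1.57 179.94] [ -0.  -58.1  32.8   0.    0.1   0. ]
```

Joint 6 is at its 180° limit, so I turn back a little, level the tool and set the loaf down here, which is well within the board's middle. For the probe I'll turn the tool half a turn.

```bash
python3 -m handwheel '[[0,0,0,-0.31,0,-0.5],[0,-0.2,0,0,0,-0.5],[0,-0.2,0,0,0,0],[0,0,0,0,0,0]]' && python3 -m handwheel '[[0,0,0.3,0,0,0],[0,0,0.6,0,0,0],[0,0,0.6,0,0,0],[0,0,0.6,0,0,0],[0,0,0.6,0,0,0],[0,0,0.3,0,0,0],[0,0,0.1,0,0,0],[0,0,0.1,0,0,0],[0,0,0,0,0,0]]'
```

```text
t: 10.0
tool_pos: [536.9, -1.2, 99.8]
ee_rot: [[0.999, 0.05, 0.0], [0.05, -0.999, 0.0], [0.0, -0.0, -1.0]]
ft_force: [-1.0, 0.4, -1.8]
width: 53.5
grip_force: 42.6
t: 10.9
tool_pos: [537.3, -1.9, 20.0]
ee_rot: [[0.999, 0.049, 0.001], [0.049, -0.999, 0.0], [0.001, -0.0, -1.0]]
ft_force: [0.1, -0.0, -0.7]
width: 53.2
grip_force: 42.6
```

```bash
python3 -m handwheel '[[0,0,0.08,0,0,0],[0,0,0.06,0,0,0],[0,0,0,0,0,0],[0,0,0,0,0,0]]' && python3 -m handwheel '[[0,0,0,0,0,0],[0,0,0,0,0,0],[0,0,0,0,0,0],[0,0,0,0,0,0],[0,0,0,0,0,0],[0,0,0,0,0,0]]' 1 && python3 -m handwheel '[[0,0,-0.4,0,0,0],[0,0,-0.8,0,0,0],[0,0,-1,0,0,0],[0,0,-1,0,0,0],[0,0,-1,0,0,0],[0,0,-1,0,0,0],[0,0,-1,0,0,0],[0,0,-1,0,0,0],[0,0,-0.4,0,0,0]]'
```

```text
t: 11.3
tool_pos: [537.4, -1.9, 16.8]
ee_rot: [[0.999, 0.049, 0.001], [0.049, -0.999, 0.0], [0.001, -0.0, -1.0]]
ft_force: [-0.7, 0.2, 4.4]
width: 53.7
grip_force: 43.2
t: 11.9
tool_pos: [537.0, -1.9, 16.2]
ee_rot: [[0.999, 0.049, 0.0], [0.049, -0.999, 0.0], [0.0, -0.0, -1.0]]
ft_force: [-0.1, -0.7, -0.2]
width: 85.5
grip_force: 0.0
t: 12.8
tool_pos: [537.8, -2.0, 209.3]
ee_rot: [[0.999, 0.049, 0.004], [0.049, -0.999, 0.0], [0.004, -0.0, -1.0]]
ft_force: [0.8, 0.0, -0.6]
width: 85.6
grip_force: 0.0
```

```bash
python3 -m handwheel '[[0,0,0,0,0,-1],[0,0,0,0,0,-1],[0,0,0,0,0,-1],[0,0,0,0,0,-1],[0,0,0,0,0,-1],[0,0,0,0,0,-1],[0,0,0,0,0,-1],[0,0,0,0,0,-1],[0,0,0,0,0,-1],[0,0,0,0,0,-1],[0,0,0,0,0,-1],[0,0,0,0,0,-1]]' >/dev/null && python3 -m handwheel '[[0,0,0,0,0,-1],[0,0,0,0,0,-1],[0,0,0,0,0,-1],[0,0,0,0,0,-1],[0,0,0,0,0,-1],[0,0,0,0,0,-1],[0,0,0,0,0,-1],[0,0,0,0,0,-1],[0,0,0,0,0,-1],[0,0,0,0,0,-1],[0,0,0,0,0,-1],[0,0,0,0,0,-1]]' >/dev/null && python3 -m handwheel '[[0,0,0,0,0,-1],[0,0,0,0,0,-1],[0,0,0,0,0,-1],[0,0,0,0,0,-1],[0,0,0,0,0,-1],[0,0,0,0,0,-1],[0,0,0,0,0,-1],[0,0,0,0,0,-1],[0,0,0,0,0,-1],[0,0,0,0,0,-1],[0,0,0,0,0,-1],[0,0,0,0,0,0]]'
python3 - <<'E'
from h import *
goto([600,296,300],180)
ci=robot.camera_info("top");im=robot.get_image("top");cv2.imwrite("pics/top1.png",im)
# handle top from top view + side view triangulation
h=cv2.cvtColor(im,cv2.COLOR_BGR2HSV);m=cv2.inRange(h,(50,60,50),(90,255,255))[195:240,165:210];M=cv2.moments(m,True)
ut=(165+M['m10']/M['m00'],195+M['m01']/M['m00']);P=onplane(ci,*ut,150);print("top green",ut,P)
cs=robot.camera_info("side");s=robot.get_image("side");h=cv2.cvtColor(s,cv2.COLOR_BGR2HSV)
m=cv2.inRange(h,(50,60,50),(90,255,255))[140:200,310:350];M=cv2.moments(m,True)
if M['m00']: us=(310+M['m10']/M['m00'],140+M['m01']/M['m00']);print("side green",us,onplane(cs,*us,150))
E
```

```text
t: 16.4
tool_pos: [536.7, -1.9, 206.0]
ee_rot: [[-0.999, 0.037, -0.0], [0.037, 0.999, 0.0], [0.0, 0.0, -1.0]]
ft_force: [0.5, -0.5, -0.1]
width: 85.5
grip_force: 0.0
t 16.4 tcp [536.7  -1.9 206. ] yaw 177.87 z [-0.  0. -1.] units [-2.09 12.   -3.76] turn -0.43
top green (178.0, 209.5) [550.15099425 299.29968575 150.        ]
side green (330.0, 151.5) [547.16081013 298.67552675 150.        ]
```

```bash
python3 -m handwheel '[[0,0.5,-0.4,0,0,-0.4],[0,0.9,-0.4,0,0,0],[0,1,-0.4,0,0,0],[-0.1,1,-0.4,0,0,0],[-0.1,1,-0.4,0,0,0],[-0.1,1,0,0,0,0],[-0.1,1,0,0,0,0],[-0.1,1,0,0,0,0],[0,1,0,0,0,0],[0,1,0,0,0,0],[0,1,0,0,0,0],[0,1,0,0,0,0]]' >/dev/null && python3 -m handwheel '[[0,0.6,0,0,0,0],[0,0,0,0,0,0],[0,0,0,0,0,0]]'
python3 - <<'E'
from h import *
goto([549,299,250],180); ci=robot.camera_info("wrist"); im=robot.get_image("wrist"); cv2.imwrite("pics/w4.png",im)
print(proj(ci,[549,299,150]),proj(ci,[549,299,60]),np.round(robot.get_obs()["joints"],1))
E
```

```text
t: 18.0
tool_pos: [550.7, 298.1, 256.6]
ee_rot: [[-1.0, 0.003, 0.0], [0.003, 1.0, 0.0], [-0.0, 0.0, -1.0]]
ft_force: [0.7, -0.4, 0.4]
width: 85.7
grip_force: 0.0
t 18.0 tcp [550.7 298.1 256.6] yaw 179.84 z [ 0.  0. -1.] units [0.07 0.04 0.26] turn -0.03
(np.float64(318.37724682459407), np.float64(218.22173088328978)) (np.float64(317.9921441287123), np.float64(195.6145168117515)) [28.4 23.6 21.7 88.1 -0.  28.6]
```

View pics/w4.png

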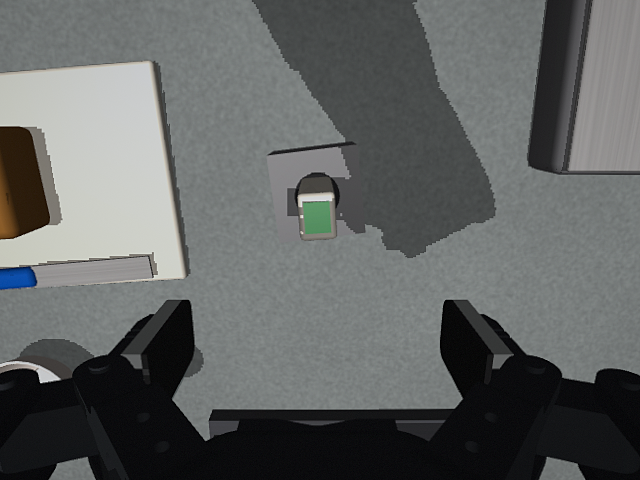

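The handle's green top is at (317,216), as predicted to within 2 px, and the fingers will close across its short side. Next I get its yaw.

```bash
python3 - <<'E'
from h import *
ci=robot.camera_info("wrist"); im=cv2.imread("pics/w4.png");h=cv2.cvtColor(im,cv2.COLOR_BGR2HSV)
m=cv2.inRange(h,(50,60,50),(90,255,255));cs,_=cv2.findContours(m,0,cv2.CHAIN_APPROX_NONE);c=max(cs,key=cv2.contourArea)
print(cv2.minAreaRect(np.float32([onplane(ci,*p,150)[:2] for p in c[:,0]])))
goto([547.5,298.5,70])
E
```

```text
((548.51806640625, 297.4076232910156), (22.15534210205078, 17.897754669189453), 3.2987093925476074)
t 18.05 tcp [550.8 297.5 256.6] yaw 179.8 z [ 0.  0. -1.] units [0.14 0.04 7.47] turn None
```

```bash
python3 -m handwheel '[[0.1,0.03,0.6,0,0,-0.68],[0,0,1,0,0,0],[0,0,1,0,0,0],[0,0,1,0,0,0],[0,0,0.9,0,0,0],[0,0,0.9,0,0,0],[0,0,0.8,0,0,0],[0,0,0.6,0,0,0],[0,0,0.4,0,0,0],[0,0,0.2,0,0,0],[0,0,0,0,0,0]]' 1 && python3 -m handwheel '[[0,0,0,0,0,0],[0,0,0,0,0,0],[0,0,0,0,0,0],[0,0,0,0,0,0],[0,0,0,0,0,0],[0,0,0,0,0,0],[0,0,0,0,0,0],[0,0,0,0,0,0]]' 0 60
```

```text
t: 19.15
tool_pos: [548.5, 298.3, 71.3]
ee_rot: [[-0.998, -0.055, 0.0], [-0.055, 0.998, 0.0], [-0.0, 0.0, -1.0]]
ft_force: [-0.6, 0.6, 0.7]
width: 85.1
grip_force: 0.0
t: 19.95
tool_pos: [548.7, 298.9, 71.9]
ee_rot: [[-0.998, -0.056, 0.001], [-0.056, 0.998, 0.001], [-0.001, 0.001, -1.0]]
ft_force: [-0.4, -0.7, 5.1]
width: 25.2
grip_force: 59.3
```

```bash
python3 -m handwheel '[[0,0,-0.2,0,0,0],[0,0,-0.4,0,0,0],[0,0,-0.6,0,0,0],[0,0,-0.6,0,0,0],[0,0,-0.6,0,0,0],[0,0,-0.8,0,0,0],[0,0,-0.8,0,0,0],[0,0,-0.8,0,0,0],[0,0,-0.6,0,0,0],[0,0,-0.2,0,0,0],[0,0,0,0,0,0],[0,0,0,0,0,0]]'
python3 - <<'E'
from h import *
ci=robot.camera_info("top");im=robot.get_image("top");sd=robot.get_image("side");cs=robot.camera_info("side")
h=cv2.cvtColor(im,cv2.COLOR_BGR2HSV);m=cv2.inRange(h,(5,80,40),(25,255,255));k=np.zeros_like(m);k[180:265,250:330]=m[180:265,250:330]
c=max(cv2.findContours(k,0,cv2.CHAIN_APPROX_NONE)[0],key=cv2.contourArea)
r=cv2.minAreaRect(np.float32([onplane(ci,*p,75)[:2] for p in c[:,0]]));print(r)
x,y,w,hh=cv2.boundingRect(c);print(x,y,w,hh)
ctr=np.array(r[0]);R=3.0
for a in(2.8,):
    d=np.array([np.cos(np.radians(a)),np.sin(np.radians(a))]);s=ctr+22*d;print("spot",s,"top px",proj(ci,[*s,75]),"side px",proj(cs,[*s,75]))
a=cv2.resize(im[170:270,230:330],(400,400),interpolation=cv2.INTER_CUBIC)
b=cv2.resize(sd[150:290,280:420],(400,400),interpolation=cv2.INTER_CUBIC)
cv2.imwrite("pics/c5.png",np.hstack([a,b]));goto([*s,160])
# ring centre: dark pixels on loaf top, far half
for nm,I,C,X in(("top",im,ci,proj(ci,[*s,75])),("side",sd,cs,proj(cs,[*s,75]))):
    u,v=map(int,X);g=cv2.resize(I[v-9:v+10,u-12:u+13],None,fx=8,fy=8,interpolation=cv2.INTER_CUBIC)
    hv=cv2.cvtColor(g,cv2.COLOR_BGR2GRAY);mm=(hv<np.percentile(hv,22)).astype(np.uint8)
    M=cv2.moments(mm,True);print(nm,onplane(C,u-12+M['m10']/M['m00']/8,v-9+M['m01']/M['m00']/8,75))
E
```

```text
t: 21.15
tool_pos: [548.1, 298.6, 210.7]
ee_rot: [[-0.998, -0.056, -0.001], [-0.056, 0.998, -0.0], [0.001, 0.0, -1.0]]
ft_force: [0.8, 0.5, -2.0]
width: 25.5
grip_force: 58.9
((537.4228515625, -1.8842411041259766), (96.05652618408203, 50.44289779663086), 3.0563197135925293)
287 200 21 36
spot [559.39658658  -0.80954617] top px (np.float64(296.1816377906471), np.float64(209.5436629674436)) side px (np.float64(344.9822280904437), np.float64(227.71472572026204))
t 21.25 tcp [548.  298.5 210.4] yaw -176.8 z [-0.001 -0.    -1.   ] units [  0.21 -11.98   2.02] turn None
top [560.69042503   0.60322944  75.        ]
side [557.48540992 -20.07037221  75.        ]
```

View pics/c5.png

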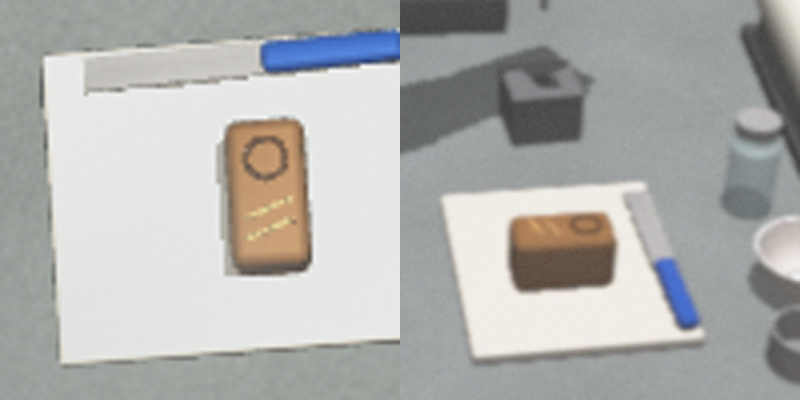

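The ring is at crop (266,158) in the top view and (586,223) in the side view, i.e. pixels (296,209) and (345,228), where the estimate predicts it. Spot = (559.3, −1, 75). I carry the probe over it.

```bash
python3 -m handwheel '[[0,-0.4,0,0,0,0],[0,-0.8,0,0,0,0],[0,-1,0,0,0,0],[0.1,-1,0,0,0,0],[0.11,-1,0,0,0,0],[0,-1,0,0,0,0],[0,-1,0,0,0,0],[0,-1,0,0,0,0],[0,-1,0,0,0,0],[0,-1,0,0,0,0],[0,-1,0,0,0,0],[0,-0.9,0,0,0,0]]' >/dev/null && python3 -m handwheel '[[0,-0.6,0,0,0,0],[0,-0.28,0,0,0,0],[0,0,0.5,0,0,0],[0,0,0.7,0,0,0],[0,0,0.5,0,0,0],[0,0,0.1,0,0,0],[0,0,0,0,0,0],[0,0,0,0,0,0]]'
python3 - <<'E'
from h import *
goto([559.3,-1,140])
C=robot.camera_info("side");I=robot.get_image("side");T=robot.get_image("wrist")
p=np.array(robot.get_obs()["tool_pos"])
for z in(-64.9,-11.9,-50): print(z,np.round(proj(C,p+[0,0,z]),1))
print("spot",proj(C,[559.3,-1,75]))
a=cv2.resize(I[150:270,290:400],(550,600),interpolation=cv2.INTER_CUBIC);cv2.imwrite("pics/c6.png",a)
E
```

```text
t: 23.25
tool_pos: [560.3, -0.4, 167.0]
ee_rot: [[-0.998, -0.056, 0.001], [-0.056, 0.998, 0.0], [-0.001, 0.0, -1.0]]
ft_force: [-0.2, -0.6, -0.8]
width: 25.6
grip_force: 59.0
t 23.25 tcp [ 5.603e+02 -4.000e-01  1.670e+02] yaw -176.79 z [ 0.001  0.    -1.   ] units [ 0.04 -0.02  1.08] turn None
-64.9 [345.9 219.5]
-11.9 [347. 203.]
-50 [346.2 214.9]
spot (np.float64(344.95613425984635), np.float64(227.75657967551132))
```

View pics/c6.png

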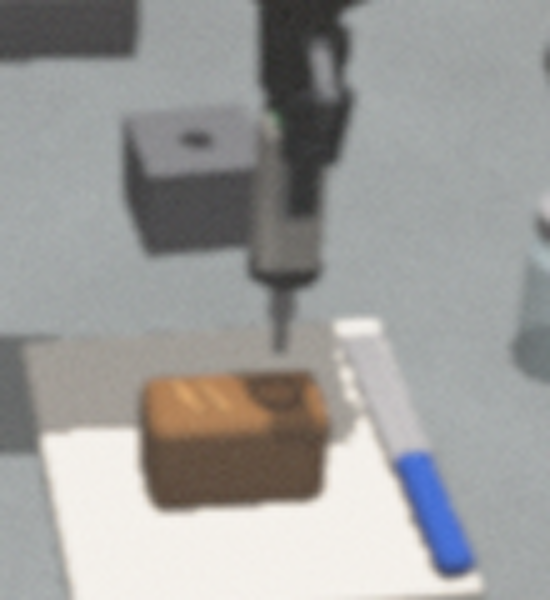

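The tip is at crop (280,352), i.e. (346,220), as predicted. The probe is upright and about 27 mm above the ring, so I descend gently.

```bash
python3 -m handwheel '[[0.04,-0.02,0.3,0,0,0],[0,0,0.3,0,0,0],[0,0,0.2,0,0,0],[0,0,0.1,0,0,0],[0,0,0,0,0,0],[0,0,0,0,0,0],[0,0,0,0,0,0]]';for i in 1; do python3 -m handwheel '[[0,0,0.08,0,0,0],[0,0,0.08,0,0,0],[0,0,0,0,0,0],[0,0,0,0,0,0],[0,0,0,0,0,0]]'; done
```

```text
t: 24.05
tool_pos: [559.2, -1.1, 144.0]
ee_rot: [[-0.998, -0.056, 0.001], [-0.056, 0.998, 0.0], [-0.001, 0.0, -1.0]]
ft_force: [0.4, -0.9, -1.7]
width: 25.3
grip_force: 59.0
t: 24.55
tool_pos: [558.9, -1.1, 139.8]
ee_rot: [[-0.998, -0.056, 0.0], [-0.056, 0.998, 0.0], [-0.0, 0.0, -1.0]]
ft_force: [0.0, 0.4, -1.5]
width: 25.2
grip_force: 59.1
```

```bash
python3 -m handwheel '[[0,0,0.08,0,0,0],[0,0,0,0,0,0],[0,0,0,0,0,0],[0,0,0,0,0,0]]'
```

```text
t: 24.95
tool_pos: [559.0, -1.1, 137.9]
ee_rot: [[-0.998, -0.056, 0.001], [-0.056, 0.998, 0.0], [-0.001, 0.0, -1.0]]
ft_force: [-0.9, 1.1, 0.4]
width: 25.3
grip_force: 59.1
```

```bash
cat > avg.py <<'E'
from h import *
f=[];z=[]
for i in range(16):
    robot.get_image("side");o=robot.get_obs();f.append(o["ft_force"]);z.append(o["tool_pos"][2])
print(o["t"],np.mean(f,0).round(2),np.std(f,0).round(2),round(np.mean(z),2))
E
python3 avg.py; python3 -m handwheel '[[0,0,0.08,0,0,0],[0,0,0.08,0,0,0],[0,0,0,0,0,0],[0,0,0,0,0,0]]' ; python3 avg.py
```

```text
25.75 [-0.13  0.03  0.44] [0.39 0.42 0.48] 137.83
t: 26.15
tool_pos: [559.0, -1.1, 133.8]
ee_rot: [[-0.998, -0.056, 0.0], [-0.056, 0.998, 0.0], [-0.001, 0.0, -1.0]]
ft_force: [-0.7, 0.2, 2.3]
width: 25.0
grip_force: 59.2
26.95 [ 0.05 -0.06  1.57] [0.33 0.59 0.47] 133.85
```

The force rose from about 1.8 N to 3.0 N net of the probe's weight over 4 mm. That matches the spring at about 6 mm in, so I hand in.

```bash
python3 -c "
from bench import robot
print(robot.finish_job())"
```

```text
the job is handed in; nothing more can be done
None
```

The job is handed in, with no verdict returned: the ring-marked loaf stands let go near the middle of the board, and the gripper holds the probe upright with its tip in the ring at about 3 N, spring about 6 mm in (judged from wrist force, not seen); the first grasp closed on top of the loaf because the fingertips sit about 27 mm behind the reported TCP, but nothing else moved that I saw.

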